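# Prop the camera cradle level on the right spacer

### The arm

A 6-joint arm with a two-finger parallel gripper is mounted at the origin on the work surface. World frame = base frame: x ahead of the robot, y to its left, z up, the work surface at z = 0. Lengths are in m, angles in rad, forces in N, time in s.
With the tool pointing down it reaches from about 0.35 to 0.85 m from the base axis. Payload 8.1 kg.
Tool frame: the origin (TCP) lies on the centre line of the jaws, within the pads' length; the fingertips stand robot.tips_ahead ahead of it and the grasp point (between the pads) lies 6 mm ahead of it (robot.tips_ahead is the distance from the TCP to the fingertips, in m); z points along the fingers, y is the line along which they close (so a half turn about z gives the same grasp; the last joint's range is limited). The gripper opens to 93 mm and grips with 3 to 60 N. Pads are 15 mm wide; open, the fingers measure 128 mm over their backs; the gripper's body (75 mm by 188 mm) begins 65 mm behind the grasp point.
Start: joints at [-1.217, 0.13, 1.488, -0, 1.523, -0.085], TCP at [0.255, -0.543, 0.244] pointing down, gripper open.
Joint ranges: [-2.96, 2.96], [-0.89, 2.26], [0.02, 2.5], [-1.34, 4.48], [0, 2.73], [-2.66, 2.66]. Speed limits (rad/s): [2.39, 2.39, 2.79, 3.14, 3.14, 3.14].

### API

Orientations are given as a rotation vector (axis times angle).
In Python, from plant import robot gives the robot as it stands.
- The arm moves only by the tool apply_moves, never from a script. Its arguments are lists of equal length, an entry for each row: "delta_pos": the shift along the tool's x, y, z in cm, a list of three; "twist": the turn about the tool's z in rad. A call has 1 to 8 rows; each row shifts and turns the commanded pose from where the row before left it, along the tool's axes as they then stand; what a row does not reach is not made up. A row lasts 1/8 s, in which the tool goes at most 62.5 mm and 10.7 degrees, less where a joint would pass 70% of its speed; a pose out of reach is approached as far as the arm can. A call with a gripper value outside its range is refused whole. "gripper" is the finger opening in cm, from 0 to 9.3, set as the call begins (left out, the last holds). The fingers move at their own pace and stop on an object; "squeeze" is the grip in N (left out, the last holds). Time passes only in rows, so rows that do not move let the fingers close. It gives the time, the measured TCP pose, the force, the opening and the grip force at its end, in the units of the state.
- robot.read_state(): the state, without advancing time (a new reading comes with each control period).
- robot.read_camera(name): name is "scene" or "top" or "wrist"; returns a dict with "frame" (480x640x3 uint8, red, green, blue), "vertical_fov" (degrees; the focal length in pixels is half the picture's height over the tangent of half this angle, whatever the lens; pixels are square), "cx", "cy" (the principal point, pixels), "R" (3x3) and "t" (3): a world point X has camera coordinates R X + t. Camera axes: x right, y down, z forward; pixel columns grow to the right and rows downward; lengths in m; the calibration is good to about 2 mm. A picture is of the moment at which its call begins. There is no depth.
- robot.close_job(): hands the job in; it is judged then, once.
The state is a dict: "t": time; "q": joint angles; "dq": joint speeds; "joint_torque": joint torques, N m; "tool_pos": TCP position; "orientation": TCP orientation; "force": force on the tool from outside, world axes, zero at the start; "wrist_torque": the same for the moment, N m; "opening": finger opening in m; "gripper_force": force on a finger pad.
Only numpy, scipy, OpenCV 4.12 (cv2) and the standard library are available. Lean on these libraries where they do the work, as an engineer would, in place of code of your own. Each camera call takes 0.05 s, during which the arm holds its last target. There are 200 camera calls.

### The job

Level the tilting cradle that carries the opened camera: lift its front by the bar handle so that it stays up above level, slide the one round spacer of the right height under its front edge (at least half of it under the plate, near the middle of its width), lower the cradle gently until it rests level on that spacer, and then swing the lock lever fully over, away from the cradle's front. Do not touch the camera, and leave the other two spacers and everything else on the mat where they are.

Things in the scene. Friction and masses are not known exactly. Their poses are not given: they have to be found in the camera images.
- stand: fixed grey tilting work stand (blue collar on top of its column). Origin on the table right under the cradle's hinge axis. Its -x axis points out of the stand's open front, under the cradle; its y axis is parallel to the hinge; z up. The column and foot lie at x = -15 to 105 mm in this frame, y within 65 mm; under the cradle the table is free.
- cradle (a joint): hinge of the cradle, rad: 0 = level, positive = front edge up, range -0.24 to 0.42, starts drooping at -0.20 to -0.10. Stiff: it stays where it is left and takes about 5 to 9 N at the bar to lift. The axis is 62 mm above the stand's origin, along the stand's y.
- bar (a point): middle of the cradle's handle: a round dark bar, 12 mm in diameter, 80 mm long, parallel to the hinge, on two posts; 185 mm in front of the hinge, its axis 35 mm over the plate's top (101 mm above the table when level). Turns with the cradle.
- edge (a point): middle of the lower front edge of the cradle, 210 mm in front of the hinge; turns with it. The cradle is a flat steel plate, 8 mm thick, 100 mm wide, reaching from the hinge to this edge. When it is level, its flat underside is 58 mm above the table and its top 66 mm.
- camera: opened black camera body clamped between blue jaws on the cradle: 56 x 88 x 66 mm with parts up to 78 mm; origin at the centre of its underside on the plate, 70 mm in front of the hinge. Fragile: do not touch.
- spacer_low: loose round aluminium spacer, 90 mm in diameter, 44 mm high, upright, 0.34 kg; origin at the centre of its underside.
- spacer_mid: loose round aluminium spacer, 90 mm in diameter, 58 mm high, upright, 0.42 kg; origin at the centre of its underside.
- spacer_tall: loose round aluminium spacer, 90 mm in diameter, 72 mm high, upright, 0.5 kg; origin at the centre of its underside.
- lock (a joint): lock lever of the stand, rad: 0 = leaning towards the stand's open front (-x of the stand), 1.0 = fully over to +x of the stand, where it is locked; stays where it is left; starts between 0 and 0.15.
- lock_tip (a point): centre of the ball (26 mm in diameter) at the lever's tip, 85 mm from the lever's pivot. The pivot is at x -20, y 115, z 22 mm in the stand's frame, its axis along the stand's y; the rod is 10 mm thick.
- screwdriver: bystander: screwdriver 170 mm long, black handle, lying; origin under its middle.
- jar: bystander: white jar with black cap, 52 mm in diameter, 65 mm high; origin at the centre of its underside.
- blower: bystander: black rubber dust blower, 68 mm in diameter, 110 mm high, upright; origin at the centre of its underside.
- stopper: bystander: black rubber stopper, 36 mm wide, 32 mm high; origin at the centre of its underside.
- torch: bystander: dark steel pocket torch, 30 mm in diameter, 120 mm long, lying along its x; origin under its middle.
- cell: bystander: grey camera battery 55 x 35 x 16 mm, lying flat; origin at the centre of its underside.
Things that resemble listed ones, but are neither listed nor needed, are in the scene too. What is shaped like the spacer_mid but orange or purple is not meant.

How it is judged:
By the outcome, as a careful person would: the job done as asked, in the order asked, and still so for the second after the job is handed in, with the robot touching nothing.
It also fails if it takes over 70 s, if anything falls off the work surface, if the arm or the gripper's body presses on something with over 40 N, if the wrist force passes 120 N, or if a joint passes its speed limit or range.

## Working session

There is one attempt and no reset: what is moved stays moved. The work goes in short steps, Python scripts to look and compute and a tool call to move; the robot and the scene stay as the last step left them, time stands still between calls to the robot, and variables do not carry over. Pictures are saved under pics/ and viewed, at most 12 in all, crops included, and the job is handed in when it is done.

Besides the shell and the picture viewer there is one more tool, called after "Emit:" as name([rows], argument=value, ...), one row to a line, values as JSON. apply_moves: Moves the arm, as the interface text tells. Its arguments: {"type":"object","properties":{"delta_pos":{"type":"array"},"twist":{"type":"array"},"gripper":{"type":"number"},"squeeze":{"type":"number"}},"required":["delta_pos","twist"]}

```bash
mkdir -p pics; ls; python3 - <<'E'
from plant import robot
import cv2,pickle
s=robot.read_state();print(s['t'],s['tool_pos'],s['orientation'],s['opening'],robot.tips_ahead)
for n in ['scene','top','wrist']:
    c=robot.read_camera(n);pickle.dump(c,open(f'pics/{n}0.pkl','wb'))
    cv2.imwrite(f'pics/{n}0.png',c['frame'][:,:,::-1]);print(n,c['vertical_fov'],c['cx'],c['cy'],c['R'].round(4).tolist(),c['t'])
E
```

```text
pics
0.0 [ 0.25474885 -0.54265722  0.24260645] [-3.06453064e+00 -6.83319384e-01  3.98708968e-04] 0.0929387300283871 0.025
scene 46.31805307271438 323.85484160839184 242.83090155181895 [[0.56, 0.8283, 0.0184], [0.4675, -0.2977, -0.8324], [-0.6839, 0.4747, -0.5539]] [-0.26359029 -0.19005035  1.45910647]
top 48.671347709656075 315.34952471077753 244.6955765185473 [[-0.0195, -0.9997, 0.0112], [-0.9952, 0.0183, -0.0965], [0.0963, -0.0131, -0.9953]] [-0.04556336  0.54663997  1.34038778]
wrist 65.79197297402077 321.3044648857222 236.35226525048475 [[0.4246, -0.9054, -0.0015], [-0.8779, -0.4121, 0.2438], [-0.2213, -0.1022, -0.9698]] [-0.59774057 -0.02844149  0.38969975]
```

View pics/scene0.png

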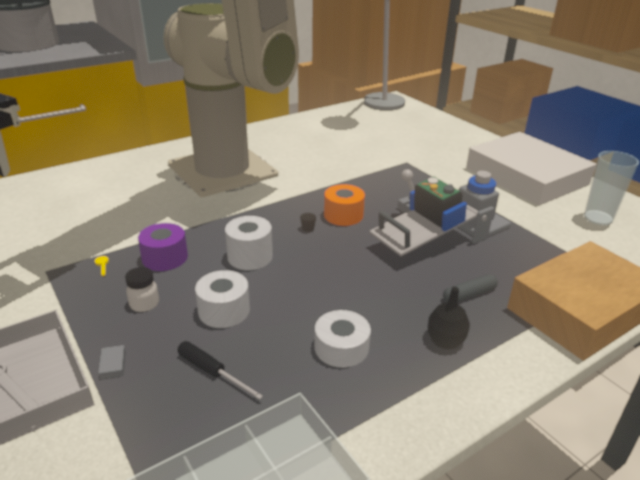

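View pics/top0.png

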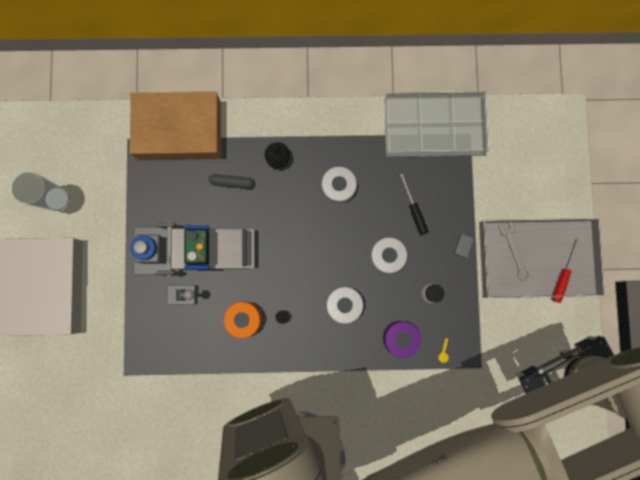

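The scene picture shows white spacers at (342,338), (223,298) and (249,242), the bar near (395,230), and the stand at its right. In the top picture the white spacers are at (339,184), (389,255) and (345,305), the bar is near x=253 and the lock ball near (205,295). Next I'll measure the holes in both views and crop the stand.

```bash
cat > h.py <<'E'
import numpy as np,cv2,pickle
def f(c): return 240/np.tan(np.radians(c['vertical_fov']/2))
def ray(c,p):
    d=np.array([(p[0]-c['cx'])/f(c),(p[1]-c['cy'])/f(c),1.]);R=c['R']
    return -R.T@c['t'],R.T@d
def plane(c,p,z):
    o,d=ray(c,p);return o+d*(z-o[2])/d[2]
def tri(c1,p1,c2,p2):
    o1,d1=ray(c1,p1);o2,d2=ray(c2,p2)
    s=np.linalg.lstsq(np.c_[d1,-d2],o2-o1,rcond=None)[0]
    a=o1+d1*s[0];b=o2+d2*s[1];return (a+b)/2,np.linalg.norm(a-b)
def proj(c,X):
    v=c['R']@np.array(X)+c['t'];return f(c)*v[:2]/v[2]+[c['cx'],c['cy']]
def load(n): return pickle.load(open(f'pics/{n}.pkl','rb'))
def crop(c,x0,y0,x1,y1,k,name): cv2.imwrite(name,cv2.resize(c['frame'][y0:y1,x0:x1,::-1],None,fx=k,fy=k,interpolation=cv2.INTER_CUBIC))
def hole(c,p,r=14):
    g=cv2.cvtColor(c['frame'],cv2.COLOR_RGB2GRAY)
    x,y=p;w=g[y-r:y+r+1,x-r:x+r+1]
    m=(w<(int(w.min())+int(np.percentile(w,85)))/2).astype('uint8')
    n,l,s,ce=cv2.connectedComponentsWithStats(m)
    k=l[r,r]
    if k==0: k=1+np.argmin(np.linalg.norm(ce[1:]-r,axis=1))
    return ce[k]+[x-r,y-r],s[k,4]
E
python3 - <<'E'
from h import *
T,S=load('top0'),load('scene0')
for n,a,b in [('A',(339,184),(342,328)),('B',(389,255),(222,284)),('C',(345,305),(249,228)),('orange',(242,320),(345,193)),('purple',(403,341),(163,234))]:
    ha,hb=hole(T,a),hole(S,b);print(n,ha,hb,tri(T,ha[0],S,hb[0]))
a=cv2.resize(T['frame'][205:315,120:270,::-1],None,fx=4,fy=4,interpolation=cv2.INTER_CUBIC)
cv2.imwrite('pics/tc.png',a)
crop(S,360,155,520,275,5,'pics/sc.png')
E
```

```text
A (array([338.68711656, 183.2392638 ]), np.int32(163)) (array([342.30392157, 327.60784314]), np.int32(306)) (array([ 0.70088061, -0.11968617,  0.04521978]), np.float64(0.0021991975809995314))
B (array([389.22162162, 254.87027027]), np.int32(185)) (array([221.1622807, 285.1622807]), np.int32(228)) (array([ 0.51309575, -0.24139063,  0.05909586]), np.float64(0.0015208440478219926))
C (array([344.57297297, 304.85945946]), np.int32(185)) (array([247.89102564, 226.87179487]), np.int32(156)) (array([ 0.39065736, -0.12506929,  0.07313472]), np.float64(0.0015746296225931148))
orange (array([241.23376623, 319.57792208]), np.int32(154)) (array([344.30107527, 193.06451613]), np.int32(93)) (array([0.3588555 , 0.13059304, 0.05907957]), np.float64(0.0026753459262680006))
purple (array([389.33333333, 327.33333333]), np.int32(3)) (array([165.59055118, 246.01574803]), np.int32(127)) (array([ 0.32544347, -0.25425674,  0.03732911]), np.float64(0.034036619268064845))
```

View pics/tc.png

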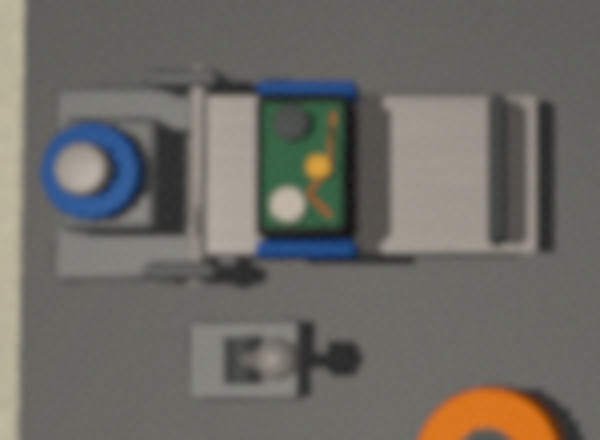

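View pics/sc.png

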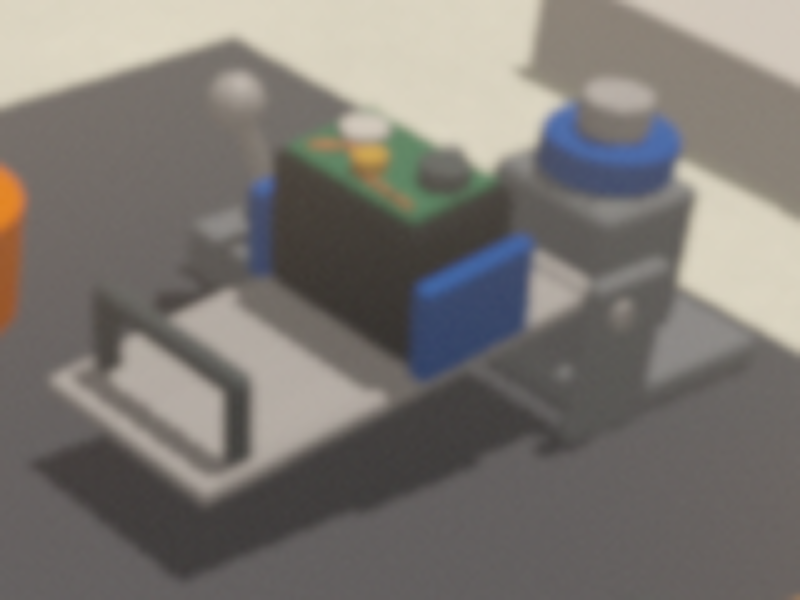

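Spacer B (0.513, -0.241) is the mid one. In the crops the bar ends are at about (498,97)/(498,243) from above and (100,292)/(240,378) in the scene view. The plate's front corners and the lock ball show clearly too, so I'll triangulate those.

```bash
python3 - <<'E'
from h import *
T,S=load('top0'),load('scene0')
t=lambda x,y:(120+(x+.5)/4-.5,205+(y+.5)/4-.5)
s=lambda x,y:(360+(x+.5)/5-.5,155+(y+.5)/5-.5)
P={}
for n,a,b in [('barL',(498,97),(100,290)),('barR',(498,243),(240,378)),('cornL',(540,250),(52,378)),('cornR',(540,97),(205,490)),('ball',(272,357),(237,97)),('knob',(82,168),(618,95))]:
    P[n]=tri(T,t(*a),S,s(*b));print(n,P[n][0].round(4),P[n][1].round(4))
# note scene-left bar end = top-view lower one; redo matched
for n,a,b in [('bar_lowx',(498,243),(100,290)),('bar_hix',(498,97),(240,378))]:
    q=tri(T,t(*a),S,s(*b));print(n,q[0].round(4),q[1].round(4))
print('hinge knuckles z=62', plane(T,t(205,75),.062),plane(T,t(235,272),.062), plane(T,t(197,90),.066),plane(T,t(197,258),.066))
print('base foot back corners',plane(T,t(60,92),.008),plane(T,t(57,275),.008))
print('lock base',[plane(T,t(*p),.02).round(4) for p in [(192,323),(192,397),(300,397),(300,323)]])
E
```

```text
barL [0.5617 0.0933 0.1255] 0.0526
barR [0.5124 0.1471 0.037 ] 0.0534
cornL [0.4901 0.0995 0.0424] 0.0007
cornR [0.5874 0.0983 0.0439] 0.0002
ball [0.4238 0.2529 0.1014] 0.0046
knob [0.5387 0.3625 0.122 ] 0.0023
bar_lowx [0.4923 0.1207 0.0786] 0.0013
bar_hix [0.5813 0.1185 0.085 ] 0.0037
hinge knuckles z=62 [0.60273317 0.30628194 0.062     ] [0.47870602 0.28684578 0.062     ] [0.5927875  0.31016759 0.066     ] [0.4876475  0.30942828 0.066     ]
base foot back corners [0.60092424 0.41453882 0.008     ] [0.4815821  0.41489496 0.008     ]
lock base [array([0.4486, 0.3244, 0.02  ]), array([0.4015, 0.3241, 0.02  ]), array([0.4001, 0.2553, 0.02  ]), array([0.4473, 0.2554, 0.02  ])]
```

Emit:
apply_moves([
  [0,0,0],
  [0,0,0],
  [0,0,0],
  [2,-4.6,0],
  [2,-4.6,0],
  [2,-4.6,0],
  [2,-4.6,0],
  [2,-4.6,0],
], twist=[0.1462,0.1462,0.1462,0,0,0,0,0], gripper=6)

```text
t: 1.15
tool_pos: [0.3552, -0.3115, 0.2434]
orientation: [-3.141, 0.0, 0.0]
force: [0.6, -0.7, 0.3]
opening: 0.0603
gripper_force: 0.0
```

Emit:
apply_moves([
  [2.3,-5.4,0],
  [2.3,-5.4,0],
  [2.3,-5.4,0],
  [2.3,-5.4,0],
  [2.3,-5.4,0],
  [2.3,-5.4,0],
  [2.3,-5.4,0],
  [2.3,-5.4,0],
], twist=[0,0,0,0,0,0,0,0])

```text
t: 2.15
tool_pos: [0.5392, 0.1209, 0.2435]
orientation: [3.141, 0.001, 0.0]
force: [0.5, -0.9, 0.2]
opening: 0.0601
gripper_force: 0.0
```

```bash
python3 - <<'E'
from plant import robot
import cv2,pickle
s=robot.read_state();print(s['t'],s['tool_pos'],s['q'])
c=robot.read_camera('wrist');pickle.dump(c,open('pics/w1.pkl','wb'))
cv2.imwrite('pics/w1.png',c['frame'][:,:,::-1])
E
```

```text
2.15 [0.53916339 0.12086227 0.24347099] [ 1.27845213e-01  2.40217716e-03  1.62219691e+00 -1.87349225e-04
  1.51699461e+00  1.69828140e+00]
```

View pics/w1.png

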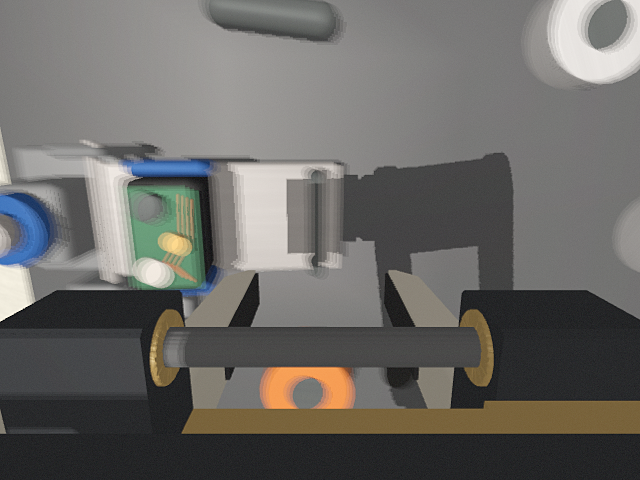

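The wrist picture shows the bar vertical at column 320, between the fingers (columns 250–395), so it is centred. Descend and grip.

Emit:
apply_moves([
  [0,0,3.5],
  [0,0,3.5],
  [0,0,3.5],
  [0,0,2.5],
  [0,0,1.5],
  [0,0,0.8],
  [0,0,0],
  [0,0,0],
], twist=[0,0,0,0,0,0,0,0])

```text
t: 3.2
tool_pos: [0.5396, 0.119, 0.0918]
orientation: [-3.141, -0.0, -0.003]
force: [0.4, 0.2, -0.5]
opening: 0.0598
gripper_force: 0.0
```

Emit:
apply_moves([
  [0,0,0],
  [0,0,0],
  [0,0,0],
  [0,0,0],
  [0,0,0],
  [0,0,0],
], twist=[0,0,0,0,0,0], gripper=0.6, squeeze=30)

```text
t: 3.95
tool_pos: [0.5388, 0.1204, 0.0906]
orientation: [-3.139, -0.0, -0.0]
force: [0.9, 7.5, -1.2]
opening: 0.0107
gripper_force: 30.0
```

Emit:
apply_moves([
  [0,-0.15,-1.2],
  [0,-0.24,-1.2],
  [0,-0.32,-1.2],
  [0,-0.39,-1.16],
  [0,-0.47,-1.14],
  [0,-0.54,-1.1],
  [0,-0.6,-1.07],
  [0,-0.5,-0.8],
], twist=[0,0,0,0,0,0,0,0])

```text
t: 4.95
tool_pos: [0.5388, 0.1496, 0.1787]
orientation: [3.139, -0.001, -0.001]
force: [4.4, -6.2, -5.5]
opening: 0.0112
gripper_force: 30.0
```

Emit:
apply_moves([
  [0,0,0],
  [0,0,0],
  [0,0,0],
  [0,0,0],
], twist=[0,0,0,0])

```text
t: 5.45
tool_pos: [0.5389, 0.1503, 0.1796]
orientation: [3.141, -0.0, 0.0]
force: [-2.2, -5.5, 4.6]
opening: 0.0112
gripper_force: 30.0
```

Emit:
apply_moves([
  [0,0,0],
  [0,0,0],
  [0,0,0],
  [0,0,-2],
  [0,0,-4],
  [0,0,-4],
  [0,2,-3],
  [0,5,0],
], twist=[0,0,0,0,0,0,0,0], gripper=6)

```text
t: 6.45
tool_pos: [0.5404, 0.082, 0.3149]
orientation: [-3.141, -0.006, -0.012]
force: [0.3, -1.3, -0.1]
opening: 0.06
gripper_force: 0.0
```

```bash
python3 - <<'E'
from plant import robot
from h import *
s=robot.read_state();print(s['t'],s['tool_pos'],s['q'].round(2) if hasattr(s['q'],'round') else s['q'])
c=robot.read_camera('scene');pickle.dump(c,open('pics/s2.pkl','wb'))
def P(th,x,z): # body point rel hinge (mm), y offset via x0
    a=np.cos(th);b=np.sin(th);return (-x*a+z*b,62+x*b+z*a)
for th in (.3,.36,.42):
    yy,zz=P(th,185,39);e=P(th,210,4)
    print(th,[proj(c,(xx,.309+yy/1000,zz/1000)).round(1).tolist() for xx in (.499,.579)],[proj(c,(xx,.309+e[0]/1000,e[1]/1000)).round(1).tolist() for xx in (.489,.589)])
crop(c,350,100,530,250,4,'pics/s2.png')
E
```

```text
6.45 [0.54035587 0.0819516  0.3148524 ] [ 0.06 -0.04  1.54  0.    1.64  1.62]
0.3 [[394.1, 177.8], [421.8, 194.4]] [[376.3, 191.9], [410.0, 213.8]]
0.36 [[396.8, 172.6], [424.7, 189.0]] [[378.4, 186.0], [412.5, 207.6]]
0.42 [[399.7, 167.5], [427.9, 183.7]] [[380.9, 180.1], [415.2, 201.4]]
```

View pics/s2.png

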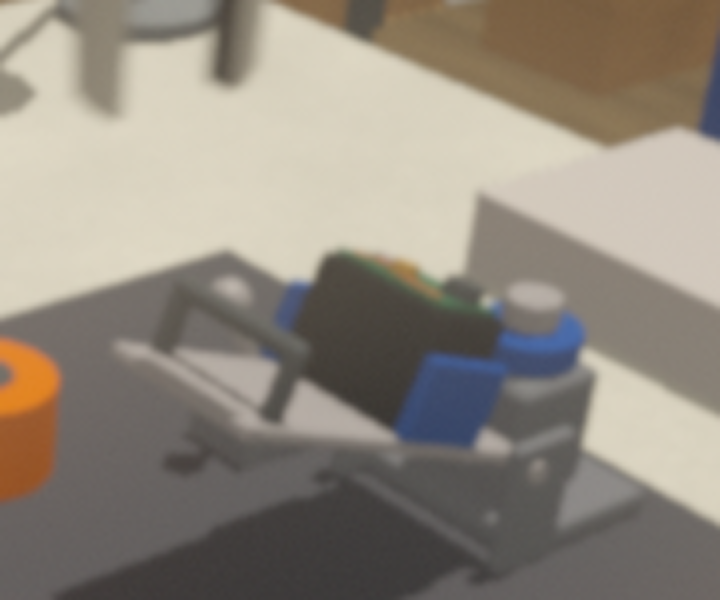

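The cradle now stands at about 0.37 rad (front corners at crop (117,345) and (240,418)), with the gripper clear of it. I'll check clearances behind the mid spacer before pushing it.

```bash
python3 - <<'E'
from h import *
T=load('top0')
f=T['frame'][165:310,395:480];g=f.max(2)
m=((g<45)).astype('uint8')
n,l,s,ce=cv2.connectedComponentsWithStats(m)
for k in range(1,n):
    if s[k,4]>25:
        ys,xs=np.where(l==k);p=np.c_[xs+395,ys+165]
        i=[p[:,0].argmin(),p[:,0].argmax(),p[:,1].argmin(),p[:,1].argmax()]
        print(s[k,4],[(p[j].tolist(),plane(T,p[j],.02)[:2].round(3).tolist()) for j in i])
E
```

```text
213 [([410, 206], [0.643, -0.305]), ([427, 229], [0.582, -0.347]), ([415, 203], [0.651, -0.319]), ([420, 234], [0.569, -0.329])]
196 [([426, 293], [0.416, -0.338]), ([442, 290], [0.423, -0.38]), ([435, 285], [0.436, -0.362]), ([432, 300], [0.398, -0.353])]
```

Emit:
apply_moves([
  [0,3,0],
  [0,3,0],
  [0,3,0],
  [0,3,0],
  [0,3,0],
  [0,3,0],
  [0,3,0],
  [0,3,0],
], twist=[0,0,0,0,0,0,0,0], gripper=4.4)

```text
t: 7.5
tool_pos: [0.5389, -0.1599, 0.3108]
orientation: [3.141, 0.0, 0.002]
force: [0.3, 0.1, -0.1]
opening: 0.0441
gripper_force: 0.0
```

Emit:
apply_moves([
  [0,0,0],
  [0,0,0],
  [0,0,0],
  [0,0,0],
  [0,0,0],
  [0,0,0],
  [0,0,0],
  [0,0,0],
], twist=[-0.18,-0.18,-0.18,-0.18,-0.18,-0.18,-0.18,-0.18])

```text
t: 8.5
tool_pos: [0.539, -0.1589, 0.3108]
orientation: [2.355, 2.078, 0.001]
force: [-0.2, 0.7, -0.1]
opening: 0.0443
gripper_force: 0.0
```

Emit:
apply_moves([
  [0,0,0],
  [-5,-0.6,0],
  [-5,-1,0],
  [-4.4,-1,0],
  [0,0,2],
  [0,0,0],
  [0,0,0],
], twist=[-0.131,0,0,0,0,0,0])

```text
t: 9.38
tool_pos: [0.5133, -0.3017, 0.2897]
orientation: [-2.219, -2.223, -0.0]
force: [-0.6, -0.1, 0.5]
opening: 0.0439
gripper_force: 0.0
```

```bash
python3 - <<'E'
from plant import robot
from h import *
s=robot.read_state();print(s['t'],s['tool_pos'],s['orientation'],s['q'])
c=robot.read_camera('wrist');pickle.dump(c,open('pics/w3.pkl','wb'))
print(proj(c,(.513,-.2414,.058)), proj(c,(s['tool_pos'][0],s['tool_pos'][1],.02)))
cv2.imwrite('pics/w3.png',c['frame'][:,:,::-1])
E
```

```text
9.375 [ 0.51327735 -0.30174128  0.2896968 ] [-2.21927615e+00 -2.22317165e+00 -4.66293585e-04] [-6.17757054e-01  1.03473522e-01  1.43389856e+00  3.43825064e-04
  1.60447348e+00 -6.19499287e-01]
[321.69534273 151.66279218] [321.8065638  206.18353916]
```

View pics/w3.png

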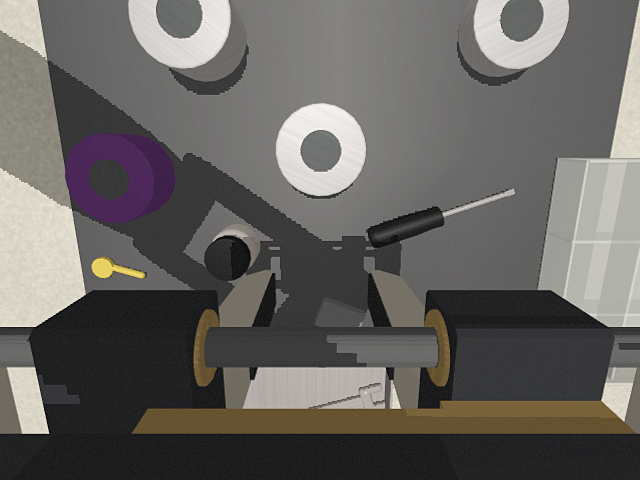

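The wrist picture shows the mid spacer's hole at (321,150), exactly where predicted. The landing spot near (321,206) lies clear of the jar at (230,255) and the screwdriver tip at (370,237).

Emit:
apply_moves([
  [0,0,4],
  [0,0,4.5],
  [0,0,4.5],
  [0,0,4.5],
  [0,0,4],
  [0,0,2.5],
  [0,0,0.8],
  [0.5,0,0],
], twist=[0,0,0,0,0,0,0,0])

```text
t: 10.42
tool_pos: [0.5135, -0.2978, 0.042]
orientation: [2.22, 2.222, 0.0]
force: [-0.2, 1.0, -0.3]
opening: 0.0439
gripper_force: 0.0
```

Emit:
apply_moves([
  [0.6,0,0],
  [1,0.1,0],
  [1.5,0.1,0],
  [2,0.15,0],
  [2,0.15,0],
  [2,0.15,0],
  [2,0.15,0],
  [2,0.15,0],
], twist=[0,0,0,0,0,0,0,0])

```text
t: 11.42
tool_pos: [0.523, -0.1662, 0.0424]
orientation: [2.219, 2.221, 0.0]
force: [-0.0, -5.5, 4.1]
opening: 0.0439
gripper_force: 3.0
```

Emit:
apply_moves([
  [2,0.15,0],
  [2,0.15,0],
  [2,0.15,0],
  [2,0.15,0],
  [2,0.15,0],
  [1.5,0.12,0],
  [1,0.1,0],
  [0.5,0,0],
], twist=[0,0,0,0,0,0,0,0])

```text
t: 12.42
tool_pos: [0.5321, -0.0366, 0.0415]
orientation: [2.22, 2.222, -0.0]
force: [-0.9, -5.7, 4.6]
opening: 0.0443
gripper_force: 3.0
```

```bash
python3 - <<'E'
from plant import robot
from h import *
s=robot.read_state();print(s['t'],s['tool_pos'],s['force'])
c=robot.read_camera('wrist');pickle.dump(c,open('pics/w4.pkl','wb'))
T=robot.read_camera('top');pickle.dump(T,open('pics/t4.pkl','wb'))
x,y=s['tool_pos'][:2];e=(x,y+.048,.058);print('expected',e,proj(c,e),proj(T,e))
g=c['frame'].min(2);m=(g>150).astype('uint8')
n,l,st,ce=cv2.connectedComponentsWithStats(m)
for k in range(1,n):
    if st[k,4]>800: print(st[k],ce[k])
g=T['frame'].min(2);m=(g>150).astype('uint8')
n,l,st,ce=cv2.connectedComponentsWithStats(m)
for k in range(1,n):
    if 300<st[k,4]<3000: print(st[k],ce[k],plane(T,ce[k],.058))
E
```

```text
12.425 [ 0.53213736 -0.03655063  0.04148713] [-0.88281764 -5.70757227  4.57581137]
expected (np.float64(0.5321373563785551), np.float64(0.011449365574811701), 0.058) [323.29217206 205.33888265] [288.79457635 249.34639133]
[  192    64   260   219 35599] [321.27947414 171.88623276]
[259 302 124  11 832] [325.38701923 305.05889423]
[322 168  34  32 651] [338.34715822 183.57910906] [ 0.69790778 -0.11712492  0.058     ]
```

```bash
python3 - <<'E'
from h import *
c=load('w4')
print(plane(c,(322,64),.058),plane(c,(322,64),0.0))
print(plane(c,(192,190),.058),plane(c,(452,190),.058))
h=hole(c,(322,190),70);print(h,plane(c,h[0],.058))
E
```

```text
[0.53164882 0.05576175 0.058     ] [0.53176794 0.06678978 0.        ]
[0.48799633 0.01663074 0.058     ] [0.57540279 0.01668388 0.058     ]
(array([321.22088427, 202.23770567]), np.int32(10879)) [0.53143328 0.01251049 0.058     ]
```

Emit:
apply_moves([
  [1.5,0.15,0],
  [2,0.2,0],
  [2,0.2,0],
  [2,0.15,0],
  [1.4,0.1,0],
  [0.8,0,0],
  [0.5,0,0],
  [0.3,0,0],
], twist=[0,0,0,0,0,0,0,0])

```text
t: 13.52
tool_pos: [0.5397, 0.0681, 0.0411]
orientation: [-2.221, -2.222, 0.001]
force: [0.4, -3.2, 0.0]
opening: 0.044
gripper_force: 1.6
```

```bash
python3 - <<'E'
from plant import robot
from h import *
s=robot.read_state();print(s['t'],s['tool_pos'],s['force'])
S=robot.read_camera('scene');pickle.dump(S,open('pics/s5.pkl','wb'))
crop(S,320,110,500,270,4,'pics/s5.png')
E
```

```text
13.525 [0.53968307 0.06812107 0.04107581] [ 0.44453384 -3.24483784  0.0267328 ]
```

View pics/s5.png

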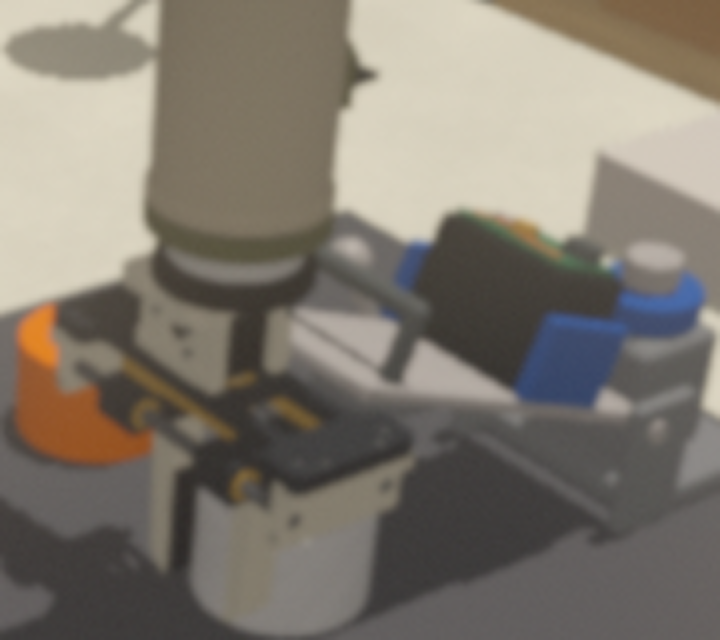

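The scene picture shows the spacer (crop (280,560)) under the lifted plate's front, pushed by the fingers, with the gripper clear of the plate. Back off, rise, twist back.

Emit:
apply_moves([
  [-1,0,0],
  [-3,0,0],
  [-4,0,0],
  [-2,0,0],
  [0,0,-5],
  [0,0,-6],
  [0,0,-6],
  [0,0,-6],
], twist=[0,0,0,0,0,0,0,0])

```text
t: 14.58
tool_pos: [0.5396, -0.032, 0.2733]
orientation: [-2.221, -2.221, -0.001]
force: [1.2, 0.6, -0.2]
opening: 0.0439
gripper_force: 0.0
```

Emit:
apply_moves([
  [0,0,-3],
  [0,0,0],
  [0,0,0],
  [0,0,0],
  [0,0,0],
  [0,0,0],
  [0,0,0],
  [0,0,0],
], twist=[0,0.18,0.18,0.18,0.18,0.18,0.18,0.18], gripper=5)

```text
t: 15.58
tool_pos: [0.5399, -0.032, 0.3012]
orientation: [-3.104, -0.477, 0.0]
force: [0.2, 0.6, -0.2]
opening: 0.0501
gripper_force: 0.0
```

Emit:
apply_moves([
  [0,0,0],
  [0,0,0],
  [0,-5,0],
  [0,-6,0],
  [0,-5,0],
  [0,-1.8,0],
  [0,0,0],
  [0,0,0],
], twist=[0.18,0.131,0,0,0,0,0,0])

```text
t: 16.58
tool_pos: [0.5401, 0.1447, 0.3012]
orientation: [3.141, -0.001, -0.0]
force: [-0.3, -0.9, -0.4]
opening: 0.0501
gripper_force: 0.0
```

```bash
python3 - <<'E'
from plant import robot
from h import *
s=robot.read_state();print(s['t'],s['tool_pos'],s['orientation'])
c=robot.read_camera('wrist');pickle.dump(c,open('pics/w6.pkl','wb'))
print('bar pred',proj(c,(.499,.1515,.168)),proj(c,(.579,.1515,.168)), 'spacer',proj(c,(.54,.116,.058)),proj(c,(.54,.071,.058)))
cv2.imwrite('pics/w6.png',c['frame'][:,:,::-1])
E
```

```text
16.575 [0.54013412 0.14465614 0.30123866] [ 3.14105024e+00 -1.39395068e-03 -2.97864358e-04]
bar pred [314.21923309 283.95725508] [313.59189979 181.92329646] spacer [349.70892335 208.59539566] [392.60454904 208.54350792]
```

View pics/w6.png

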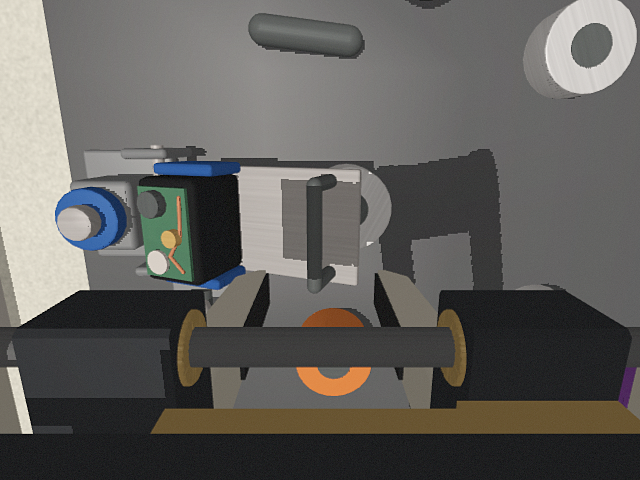

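The wrist picture shows the bar at column 315 and the spacer's outer rim at column 391, as predicted, in the middle of the plate. Re-grip the bar.

Emit:
apply_moves([
  [0,-0.6,3],
  [0,0,4],
  [0,0,3],
  [0,0,1.5],
  [0,0,0.8],
  [0,0,0],
  [0,0,0],
], twist=[0,0,0,0,0,0,0])

```text
t: 17.5
tool_pos: [0.5408, 0.1521, 0.1798]
orientation: [-3.141, -0.0, -0.003]
force: [-0.5, 0.7, -1.4]
opening: 0.0499
gripper_force: 0.0
```

Emit:
apply_moves([
  [0,0,0],
  [0,0,0],
  [0,0,0],
  [0,0,0],
  [0,0,0],
], twist=[0,0,0,0,0], gripper=0.6, squeeze=25)

```text
t: 18.12
tool_pos: [0.54, 0.1504, 0.1784]
orientation: [3.139, -0.001, -0.0]
force: [-0.9, -7.8, 1.3]
opening: 0.011
gripper_force: 25.0
```

Emit:
apply_moves([
  [0,0.25,0.4],
  [0,0.25,0.41],
  [0,0.23,0.41],
  [0,0.23,0.42],
  [0,0.21,0.42],
  [0,0.2,0.42],
  [0,0.19,0.44],
  [0,0.18,0.44],
], twist=[0,0,0,0,0,0,0,0])

```text
t: 19.12
tool_pos: [0.54, 0.1336, 0.1452]
orientation: [3.14, -0.0, -0.0]
force: [-2.6, -4.6, 5.3]
opening: 0.0112
gripper_force: 25.0
```

Emit:
apply_moves([
  [0,0.17,0.44],
  [0,0.16,0.44],
  [0,0.14,0.44],
  [0,0.14,0.44],
  [0,0.1,0.36],
  [0,0.08,0.28],
  [0,0,0],
  [0,0,0],
], twist=[0,0,0,0,0,0,0,0])

```text
t: 20.12
tool_pos: [0.5399, 0.1258, 0.1206]
orientation: [3.14, -0.0, -0.001]
force: [-0.2, -5.4, 0.5]
opening: 0.0111
gripper_force: 25.0
```

Emit:
apply_moves([
  [0,0.04,0.15],
  [0,0.04,0.15],
  [0,0.03,0.13],
  [0,0.02,0.1],
  [0,0,0],
  [0,0,0],
], twist=[0,0,0,0,0,0])

```text
t: 20.88
tool_pos: [0.5399, 0.1246, 0.1156]
orientation: [3.14, -0.0, -0.0]
force: [-2.7, -5.7, 2.5]
opening: 0.0113
gripper_force: 25.0
```

Emit:
apply_moves([
  [0,0.02,0.1],
  [0,0.02,0.1],
  [0,0.02,0.1],
  [0,0,0],
], twist=[0,0,0,0])

```text
t: 21.38
tool_pos: [0.5399, 0.124, 0.1125]
orientation: [3.14, -0.0, -0.001]
force: [-1.5, -5.5, 3.4]
opening: 0.0109
gripper_force: 25.0
```

```bash
python3 - <<'E'
from plant import robot
s=robot.read_state();print(s['t'],s['tool_pos'],s['force'],s['wrist_torque'])
E
```

```text
21.375 [0.53988011 0.12397805 0.1125141 ] [-1.52765645 -5.483266    3.38698763] [-7.80115887e-01  3.11143499e-01 -6.15262677e-04]
```

Emit:
apply_moves([
  [0,0,0.08],
  [0,0,0.08],
  [0,0,0],
], twist=[0,0,0])

```text
t: 21.75
tool_pos: [0.54, 0.124, 0.1125]
orientation: [3.14, -0.0, -0.0]
force: [-8.6, -6.1, 14.4]
opening: 0.0111
gripper_force: 25.0
```

Emit:
apply_moves([
  [0,0,0.08],
  [0,0,0.08],
  [0,0,0],
], twist=[0,0,0])

```text
t: 22.12
tool_pos: [0.5401, 0.124, 0.1122]
orientation: [3.14, 0.0, 0.0]
force: [-15.0, -7.2, 26.2]
opening: 0.011
gripper_force: 25.0
```

The spacer bears the load at TCP z 0.1125, which is the level height. I'll ease off, release, and go to the lock.

Emit:
apply_moves([
  [0,0,-0.15],
  [0,0,-0.05],
  [0,0,0],
], twist=[0,0,0])

```text
t: 22.5
tool_pos: [0.54, 0.124, 0.1124]
orientation: [3.14, 0.0, 0.0]
force: [-5.0, -5.3, 10.3]
opening: 0.0111
gripper_force: 25.0
```

Emit:
apply_moves([
  [0,0,0],
  [0,0,0],
  [0,0,0],
  [0,0,-2],
  [0,0,-4],
  [0,0,-5],
  [0,0,-4],
  [-1,1,0],
], twist=[0,0,0,0,0,0,0,0], gripper=5)

```text
t: 23.5
tool_pos: [0.5324, 0.1154, 0.2674]
orientation: [-3.14, -0.002, -0.014]
force: [0.6, 0.3, -0.6]
opening: 0.0499
gripper_force: 0.0
```

```bash
python3 - <<'E'
from plant import robot
from h import *
s=robot.read_state();print(s['t'],s['tool_pos'],s['orientation'])
c=robot.read_camera('scene');pickle.dump(c,open('pics/s7.pkl','wb'))
print([proj(c,p).round(1).tolist() for p in [(.489,.099,.066),(.589,.099,.066),(.424,.253,.101)]])
crop(c,340,130,520,280,4,'pics/s7.png')
E
```

```text
23.5 [0.53235764 0.11538238 0.26743792] [-3.14024321e+00 -1.61234198e-03 -1.44924366e-02]
[[370.1, 220.2], [402.5, 243.3], [408.1, 174.0]]
```

View pics/s7.png

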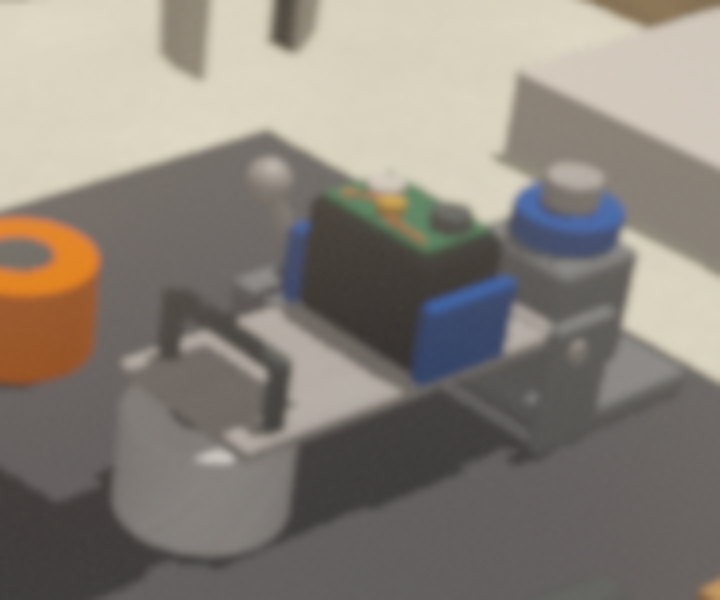

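The picture shows the plate level on the spacer: the front corners are at the predicted (370,220) and (402,243). The lock ball is at crop (268,175). Going to it.

Emit:
apply_moves([
  [-3,-2,0],
  [-4,-3,0],
  [-3.6,-3.5,0],
  [0,0,3],
  [0,0,5],
  [0,0,4.5],
  [0,0,3],
  [0,0,1.2],
], twist=[0,0,0,0,0,0,0,0], gripper=0)

```text
t: 24.55
tool_pos: [0.4217, 0.1989, 0.0914]
orientation: [3.14, 0.0, -0.008]
force: [-0.1, -0.4, 1.0]
opening: 0.0003
gripper_force: 0.0
```

Emit:
apply_moves([
  [0,-1,0],
  [0,-1,0],
  [0,-1,0],
  [0,-1,0],
  [0,-1,0],
  [0,-1,0],
  [0,-1,0],
  [0,0,0],
], twist=[0,0,0,0,0,0,0,0])

```text
t: 25.55
tool_pos: [0.4238, 0.2705, 0.0941]
orientation: [-3.141, -0.002, 0.0]
force: [-0.2, 0.9, -0.5]
opening: 0.0006
gripper_force: 0.0
```

Emit:
apply_moves([
  [0,-0.8,0],
  [0,-0.8,0],
  [0,-0.6,0],
  [0,-0.4,0],
  [0,-0.3,0],
  [0,-0.2,0],
  [0,0,0],
], twist=[0,0,0,0,0,0,0])

```text
t: 26.42
tool_pos: [0.424, 0.3005, 0.0942]
orientation: [3.141, 0.0, -0.0]
force: [0.2, -3.3, 0.0]
opening: 0.0001
gripper_force: 1.1
```

Emit:
apply_moves([
  [0,-0.2,0],
  [0,-0.2,0],
  [0,0,0],
], twist=[0,0,0])

```text
t: 26.8
tool_pos: [0.4239, 0.3016, 0.0938]
orientation: [3.135, -0.0, -0.002]
force: [0.4, -17.7, 5.8]
opening: 0.0005
gripper_force: 9.2
```

Emit:
apply_moves([
  [0,-0.2,0],
  [0,-0.2,0],
  [0,0,0],
], twist=[0,0,0])

```text
t: 27.18
tool_pos: [0.424, 0.3022, 0.0937]
orientation: [3.129, -0.001, -0.003]
force: [-1.2, -35.5, 14.3]
opening: 0.0004
gripper_force: 18.5
```

The lever is on its end stop. Retreat and check.

Emit:
apply_moves([
  [0,0.8,0],
  [0,2,0],
  [0,4,0],
  [0,0,-4],
  [0,0,-6],
  [0,0,-6],
  [-2,0,0],
  [0,0,0],
], twist=[0,0,0,0,0,0,0,0])

```text
t: 28.18
tool_pos: [0.4037, 0.2407, 0.2551]
orientation: [-3.14, -0.001, -0.003]
force: [-0.3, 0.2, -0.9]
opening: 0.0003
gripper_force: 0.0
```

```bash
python3 - <<'E'
from plant import robot
from h import *
s=robot.read_state();print(s['t'],s['tool_pos'])
c=robot.read_camera('scene');pickle.dump(c,open('pics/s8.pkl','wb'))
for th in (.45,.5):print(proj(c,(.424,.289+.085*np.sin(th),.022+.085*np.cos(th))))
print([proj(c,p).round(1).tolist() for p in [(.489,.099,.066),(.589,.099,.066)]])
crop(c,340,130,520,280,4,'pics/s8.png')
E
```

```text
28.175 [0.40369606 0.24071232 0.25505567]
[432.44829353 167.3044753 ]
[433.56799802 167.69224547]
[[370.1, 220.2], [402.5, 243.3]]
```

View pics/s8.png

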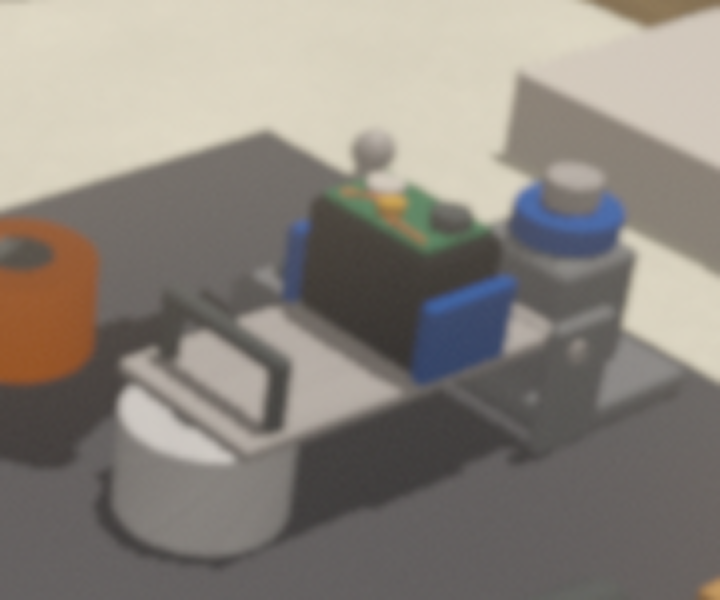

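The ball is at (433.2,167.4), which matches the fully-over position, and the plate is level on the spacer.

```bash
python3 -c "
from plant import robot
print(robot.close_job())"
```

```text
the job is handed in; nothing more can be done
None
```

The cradle rests level on the 58 mm spacer and the lock lever is fully over; I handed the job in at about 28 s, and its verdict was not shown.

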